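# Set up a drilling fixture: block, template on twin pins, latch

### The arm

A 7-joint arm with a two-finger parallel gripper is mounted at the origin on a cart in front of the work surface, level with it; the furniture and walls round the work are solid. World frame = base frame: x ahead of the robot, y to its left, z up, the work surface at z = 0. Lengths are in m, angles in rad, forces in N, time in s.
With the tool pointing down it reaches from about 0.4 to 0.85 m from the base axis. Payload 10.4 kg.
Tool frame: the origin (TCP) lies on the centre line of the jaws, within the pads' length; the fingertips stand r.tip_extent ahead of it and the grasp point (between the pads) lies 3 mm ahead of it (r.tip_extent is the distance from the TCP to the fingertips, in m); z points along the fingers, y is the direction in which the jaws open and shut (so a half turn about z gives the same grasp; the last joint's range is limited). The gripper opens to 87 mm and grips with 3 to 60 N. Pads are 19 mm wide; open, the fingers measure 117 mm over their backs; the gripper's body (75 mm by 190 mm) begins 51 mm behind the grasp point.
Start: joints at [-1.144, 0.332, -0.065, 1.46, 0.022, 1.35, -0.088], TCP at [0.272, 0.563, 0.245] pointing down, gripper open.
Joint ranges: [-2.6, 2.6], [-0.5, 2.12], [-1.47, 1.34], [0.16, 2.42], [-1.27, 4.41], [0.06, 2.06], [-2.6, 2.6]. Speed limits (rad/s): [2.22, 2.22, 2.79, 2.79, 3.14, 3.14, 3.14].

### API

Orientations are given as a unit quaternion [x, y, z, w].
In Python, from bench import r gives the robot as it stands. The module is installed in compiled form; this text tells all that it offers.
- The arm moves only by the shell command python3 -m jog 'ROWS' [FORCE]. ROWS is JSON, a list of rows, each a list of 5 numbers: the shift along the tool's x, y, z in cm, then the turn about the tool's z in rad, then the closure, from 0 (fully open) to 1 (shut). A call has exactly 10 rows; each row shifts and turns the pose as measured when the row begins, along the tool's axes as they then stand; what a row does not reach is not made up. A row lasts 1/10 s, in which the tool goes at most 50 mm and 8.59 degrees, less where a joint would pass 70% of its speed; a pose out of reach is approached as far as the arm can. A call with a gripper value outside its range is refused whole. The fingers move at their own pace and stop on an object; FORCE is the grip in N (left out, the last holds). Time passes only in rows, so rows that do not move let the fingers close, or fill a call up. It gives the time, the measured TCP pose, the force and the opening at its end, in the units of the state.
- r.read_state(): the state, without advancing time (a new reading comes with each control period).
- r.camera(name): name is "side" or "top" or "wrist"; returns a dict with "pixels" (384x512x3 uint8, red, green, blue), "fx", "fy", "cx", "cy" (pixels), "camera_from_world" (4x4, takes a point from world to camera coordinates). Camera axes: x right, y up, looking along -z (the intrinsics and any distortion apply to the point x, -y, -z); pixel columns grow to the right and rows downward; lengths in m; the calibration is good to about 2 mm. The wrist camera is an equidistant fisheye: a pixel r from the principal point sees the ray r / f radians off the axis. A picture is of the moment at which its call begins. There is no depth.
- r.close_job(): hands the job in, once; it reports no verdict.
The state is a dict: "time": time; "joint_positions": joint angles; "joint_vel": joint speeds; "joint_torque": joint torques, N m; "ee_pos": TCP position; "eef_rot": TCP orientation; "ft_force": force on the tool from outside, world axes, zero at the start; "torque": the same for the moment, N m; "width": finger opening in m.
Only numpy, scipy, OpenCV 4.12 (cv2) and the standard library are available. Lean on these libraries where they do the work, as an engineer would, in place of code of your own. Each camera call takes 0.05 s, during which the arm holds its last target. There are 200 camera calls.

### The job

Set up for drilling the wooden block that stands on edge near the fixture: put it, still on edge, fully down into the nest between the two posts of the fixture, then put the drilling template flat onto both posts, with the thick pin through its wide hole and the thin pin through its narrow hole. Finally turn the latch by its knob right round to its stop, so that it reaches over the template, and leave the tools lying around where they are.

Things in the scene. Friction and masses are not known exactly. Their poses are not given: they have to be found in the camera images.
- fixture: Drilling fixture fixed to the bench: plywood base 130 (x) x 264 (y) x 12 mm, origin under its centre, z up; position and yaw vary. Steel posts 30 mm thick at y = -100 and +100 mm (x = 0), flat tops (shoulders) 76 mm above the bench, carry upright pins: 16 mm thick at y = -100, 10 mm at +100. The nest lies between them. A latch turns on a thin post at x = 48, y = -66.
- nest (a point): Centre of the nest's floor, on top of the base (12 mm above the bench); axes as the fixture's. The nest is a rectangle 35 mm (x) x 112 mm (y) inside, enclosed by aluminium rails 12 mm tall and 8 mm wide.
- pin_thick (a point): Centre of the shoulder at the foot of the 16 mm pin, 76 mm above the bench. The pin rises 30 mm from here, the last 8 mm tapering to 9 mm.
- pin_thin (a point): Centre of the shoulder at the foot of the 10 mm pin, 76 mm above the bench. The pin rises 30 mm from here, the last 8 mm tapering to 3 mm.
- latch_pivot (a point): On the latch's upright hinge axis, at the underside of the latch bar, 88 mm above the bench. Axes as the fixture's.
- latch (a joint): Latch angle, rad, growing counter-clockwise from above. At 0 its short arm (38 mm long, 16 wide, 8 thick) points to the fixture's +y, clear of the template, its knob tail to -y; starts at -0.25 to 0.2. At 1.57 it meets its stop: the short arm points to the fixture's -x, 4 mm above the seated template, the knob to +x. Stays where left (friction 0.04 N m).
- latch_knob (a point): On the axis of the latch's upright black knob (16 mm diameter, 40 mm tall), 46 mm from the hinge axis, 14 mm below the knob's top and 26 mm above the top of the latch bar; 122 mm above the bench. The knob is fixed to the bar.
- template: Loose aluminium plate, 0.35 kg, 250 mm long (y), 8 thick, 50 wide for y -125 to 40 and 34 wide for y 40 to 125, with two 3 mm high drill bushes. Origin: centre of underside, z up. An upright grip bar 16 mm thick (x), 60 long (y) on its middle, top 48 mm above the underside. Lies flat. Fits the pins one way round only: seated, its axes agree with the fixture's.
- template_grip (a point): Centre of the grip bar, 33 mm above the plate's underside (25 mm above its upper face, 15 mm below the bar's top). Axes as the template's.
- hole_wide (a point): Centre of the wide through hole (19 mm, for the 16 mm pin) at the plate's underside, 100 mm from the origin towards -y, in the broad end.
- hole_narrow (a point): Centre of the narrow through hole (13 mm, for the 10 mm pin) at the plate's underside, 100 mm from the origin towards +y, in the narrower end.
- block: Loose pine block 105 x 62 x 30 mm, about 0.16 kg, standing on its 105 x 30 mm edge, so 62 mm tall. Its own y axis runs level along the 105 mm length, its x axis is upright, its z axis is level across the 30 mm thickness. Its origin lies in the middle of a 105 x 62 mm face.
- block_centre (a point): Middle of the wooden block, 31 mm above its lower edge; axes as block's (y level, along the 105 mm length). When the block is home this is 43 mm above the bench.
- marker: Bystander: a marker pen 136 mm long, 16 mm thick, lying on the bench. Origin under its middle.
- pliers_red: Bystander: pliers with red handles, 166 x 51 x 14 mm, lying flat. Origin under its middle.
- pliers_long: Bystander: pliers with blue handles, 178 x 51 x 14 mm, lying flat. Origin under its middle.
Not all that is in view belongs to the job. Leave any pink or turquoise look-alike of the block alone.

How it is judged:
By the outcome, as a careful person would: the job done as asked, in the order asked, and still so for the second after the job is handed in, with the robot touching nothing.
It also fails if it takes over 72 s, if anything falls off the work surface, if the arm or the gripper's body presses on something with over 40 N, if the wrist force passes 120 N, or if a joint passes its speed limit or range.

## Working session

There is one attempt and no reset: what is moved stays moved. The work goes in short steps, Python scripts to look and compute and a shell command to move; the robot and the scene stay as the last step left them, time stands still between calls to the robot, and variables do not carry over. Pictures are saved under pics/ and viewed, about 8 in all and at most 12, crops included, and the job is handed in when it is done.

```bash
mkdir -p pics; cat > h.py <<'E'
import numpy as np, cv2
from scipy.spatial.transform import Rotation as R
from bench import r
def shot(name,fn=None,crop=None,scale=1):
    c=r.camera(name); im=c["pixels"][:,:,::-1].copy()
    np.savez('pics/%s_last.npz'%name,**{k:np.array(v) for k,v in c.items()})
    if fn:
        o=im
        if crop: o=im[crop[1]:crop[3],crop[0]:crop[2]]
        cv2.imwrite('pics/'+fn,cv2.resize(o,None,fx=scale,fy=scale,interpolation=cv2.INTER_CUBIC))
    return c,im
def last(name): return dict(np.load('pics/%s_last.npz'%name))
def ray(c,u,v,fish=False):
    x=(u-c["cx"])/c["fx"]; y=(v-c["cy"])/c["fy"]
    if fish:
        t=np.hypot(x,y); s=np.sin(t)/t if t>1e-9 else 1; d=np.array([x*s,y*s,np.cos(t)])
    else: d=np.array([x,y,1.])
    d=d*[1,-1,-1]; M=np.array(c["camera_from_world"]); Rm=M[:3,:3]
    return -Rm.T@M[:3,3], Rm.T@d
def onplane(c,u,v,z,fish=False):
    o,d=ray(c,u,v,fish); return o+d*(z-o[2])/d[2]
def proj(c,p,fish=False):
    M=np.array(c["camera_from_world"]); q=(M[:3,:3]@np.array(p)+M[:3,3])*[1,-1,-1]
    if fish:
        t=np.arctan2(np.hypot(q[0],q[1]),q[2]); n=np.hypot(q[0],q[1])+1e-12
        x,y=q[0]/n*t,q[1]/n*t
    else: x,y=q[0]/q[2],q[1]/q[2]
    return np.array([c["fx"]*x+c["cx"],c["fy"]*y+c["cy"]])
def st():
    s=r.read_state(); print('t',s['time'],'p',np.round(s['ee_pos'],4),'F',np.round(s['ft_force'],1),'w',s['width'])
    Rm=R.from_quat(s['eef_rot']).as_matrix(); print(np.round(Rm,3)); return s,Rm
E
python3 - <<'E'
from h import *
s,_=st(); print(r.tip_extent,np.round(s['joint_positions'],3))
a,i1=shot('top'); b,i2=shot('side'); 
for c in(a,b): print(c['fx'],c['cx'],c['cy'],np.round(c['camera_from_world'],3).tolist())
cv2.imwrite('pics/a.png',cv2.resize(i1,(800,600),interpolation=cv2.INTER_CUBIC)); cv2.imwrite('pics/b.png',cv2.resize(i2,(800,600),interpolation=cv2.INTER_CUBIC))
E
```

```text
t 0.0 p [0.2716 0.5625 0.2437] F [ 0.1  0.2 -0.3] w 0.08680426447871882
[[-0.901  0.435 -0.001]
 [ 0.435  0.901 -0.001]
 [-0.    -0.001 -1.   ]]
0.022 [-1.144  0.333 -0.065  1.461  0.022  1.35  -0.089]
391.3370317860208 256.49153432034757 190.24794919745062 [[0.001, -1.0, 0.009, 0.111], [0.988, 0.002, 0.155, -0.57], [-0.155, 0.009, 0.988, -1.247], [0.0, 0.0, 0.0, 1.0]]
477.3092179395459 259.2177903828001 184.0046891396198 [[0.401, -0.916, 0.012, -0.122], [0.467, 0.216, 0.857, -0.367], [-0.788, -0.339, 0.514, -1.062], [0.0, 0.0, 0.0, 1.0]]
```

View pics/a.png

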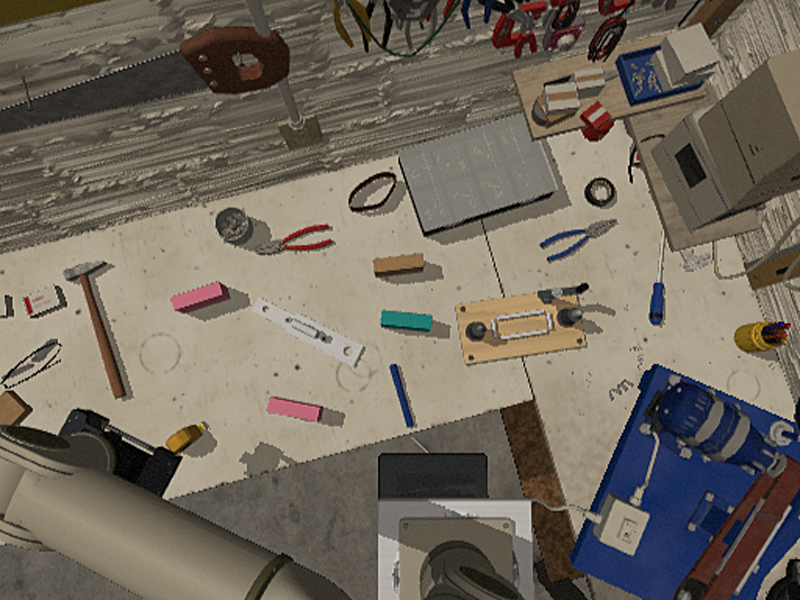

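View pics/b.png

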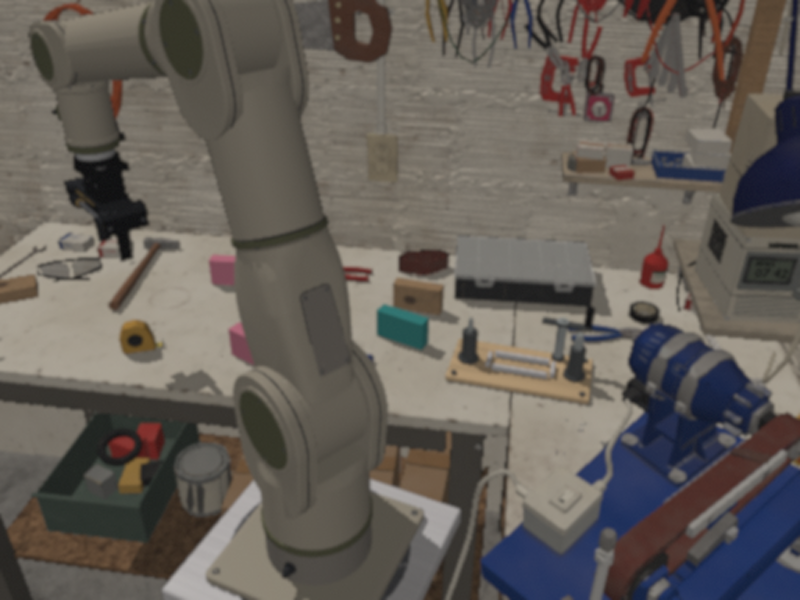

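Pictures 1 and 2 show the following (800x600 top view):
- **Block candidates:** wooden (398,265), pink (200,297) and (295,408), turquoise (407,320), and a cardboard-coloured thing at (10,410). I choose the wooden one at (398,265), which stands near the fixture.
- **Fixture:** around (522,328), with the latch knob at (583,288).
- **Template:** around (308,332).

Next I take a close crop to check.

```bash
python3 - <<'E'
from h import *
im=cv2.imread('pics/a.png')
c=last('top'); i=c['pixels'][:,:,::-1]
o=i[150:250,150:390]; cv2.imwrite('pics/c.png',cv2.resize(o,(792,330),interpolation=cv2.INTER_CUBIC))
E
```

```text
(no output)
```

View pics/c.png

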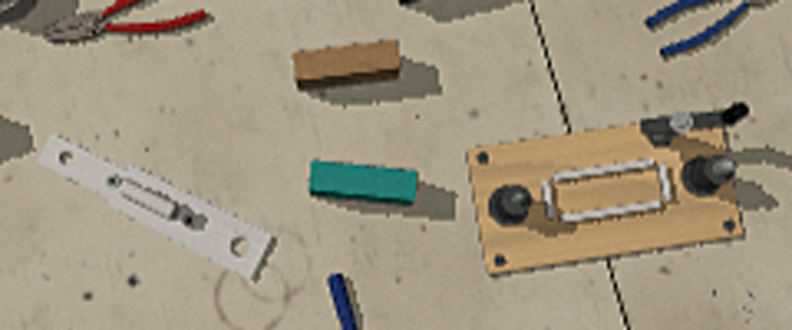

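Picture 3 confirms the wooden block (347,62 in the crop). The template's narrow hole is at upper-left (65,157) and its wide hole at lower right (238,246). The thin pin is on the left (515,200), the thick pin on the right (710,172), and the latch knob is at (738,110). Now I measure.

```bash
python3 - <<'E'
from h import *
c=last('top'); i=c['pixels'][:,:,::-1].copy(); hsv=cv2.cvtColor(i,cv2.COLOR_BGR2HSV)
P=lambda u,v:(u/3.3+150-.35,v/3.3+150-.35)
for n,(u,v) in dict(block=(347,58),base=(600,240),templ=(100,170),bench=(270,300)).items():
    a,b=map(int,P(u,v)); print(n,hsv[b,a])
def rect(mask,seed,z,n):
    m=mask.astype(np.uint8)
    k,l,s,_=cv2.connectedComponentsWithStats(m); a,b=map(int,P(*seed)); 
    q=(l==l[b,a]); cn,_=cv2.findContours(q.astype(np.uint8),cv2.RETR_EXTERNAL,cv2.CHAIN_APPROX_NONE); cn=max(cn,key=cv2.contourArea)
    w=np.array([onplane(c,*p[0],z)[:2] for p in cn],np.float32)*1000
    rc=cv2.minAreaRect(w); print(n,l[b,a],len(cn),rc); print(cv2.boxPoints(rc).round(1).tolist())
h,s,v=[hsv[...,k].astype(int) for k in range(3)]
rect((abs(h-14)<7)&(s>90)&(v>110),(347,58),.062,'block')
rect((abs(h-17)<7)&(s>85)&(v>130),(600,240),.012,'base')
rect((s<25)&(v>150),(100,170),.008,'templ')
for n,u,vv,z in [('boltL',483,157,.012),('boltBL',500,261,.012),('boltBR',729,227,.012),('hn',65,157,.008),('hw',238,246,.008),('thinTip',518,190,.106),('thickTip',724,165,.106),('knobtop',740,109,.136),('latch',682,121,.098),('n1',544,182,.024),('n2',660,160,.024),('n3',671,198,.024),('n4',561,221,.024)]:
    print(n,(onplane(c,*P(u,vv),z)*1000).round(1)[:2])
E
```

```text
block [ 15 121 137]
base [ 18 106 186]
templ [ 16  20 187]
bench [ 20  45 165]
block 28 74 ((641.7364501953125, 118.82723999023438), (27.83599090576172, 103.51132202148438), 7.454750061035156)
[[621.2000122070312, 168.3000030517578], [634.7000122070312, 65.69999694824219], [662.2999877929688, 69.30000305175781], [648.7999877929688, 172.0]]
base 95 217 ((516.6515502929688, -144.1956024169922), (129.14761352539062, 262.87255859375), 8.716075897216797)
[[432.8999938964844, -24.100000381469727], [472.70001220703125, -283.8999938964844], [600.4000244140625, -264.29998779296875], [560.5999755859375, -4.5]]
templ 33 152 ((505.31988525390625, 315.841796875), (248.94749450683594, 47.80222702026367), 63.61381530761719)
[[428.6000061035156, 215.0], [471.3999938964844, 193.6999969482422], [582.0, 416.70001220703125], [539.2000122070312, 438.0]]
boltL [551.7 -21.7]
boltBL [445.6 -37.3]
boltBR [ 480.4 -270.9]
hn [551.4 406. ]
hw [460.7 227.8]
thinTip [507.1 -43.9]
thickTip [ 531.4 -240.4]
knobtop [ 580.1 -248.6]
latch [ 575.  -204.1]
n1 [524.6 -81.7]
n2 [ 547.3 -200.1]
n3 [ 508.6 -209.8]
n4 [485.2 -97.9]
```

```bash
cat >> h.py <<'E'
def plan(x,y,z,ang,n,step=5.0):
    """print n equal rows from here to TCP x,y,z (mm), jaw axis angle ang (deg)"""
    s,Rm=st(); p=np.array(s['ee_pos'])*1000; th=np.degrees(np.arctan2(Rm[1,1],Rm[0,1]))
    dth=(ang-th+90)%180-90; d=(np.array([x,y,z])-p)/10
    print('err cm',d.round(2),'jaw',round(th,2),'turn rad',round(-np.radians(dth),3),'dist',np.linalg.norm(d).round(2), 'j',np.round(s['joint_positions'],2))
    for k in range(n):
        a=np.radians(th+dth*k/n); e=d/n
        print([round(float(v),2) for v in (e[1]*np.cos(a)-e[0]*np.sin(a), e[0]*np.cos(a)+e[1]*np.sin(a), -e[2], -np.radians(dth)/n)])
E
python3 -c "
from h import *
plan(642,119,160,7.5,12)"
```

```text
t 0.1 p [0.2716 0.5626 0.2438] F [0.  1.1 0.9] w 0.08718003294505865
[[-0.901  0.435 -0.   ]
 [ 0.435  0.901 -0.001]
 [-0.    -0.001 -1.   ]]
err cm [ 37.04 -44.36  -8.38] jaw 64.23 turn rad 0.99 dist 58.39 j [-1.14  0.33 -0.06  1.46  0.02  1.35 -0.09]
[-4.39, -1.99, 0.7, 0.08]
[-4.54, -1.62, 0.7, 0.08]
[-4.65, -1.24, 0.7, 0.08]
[-4.74, -0.85, 0.7, 0.08]
[-4.79, -0.46, 0.7, 0.08]
[-4.82, -0.06, 0.7, 0.08]
[-4.8, 0.34, 0.7, 0.08]
[-4.76, 0.73, 0.7, 0.08]
[-4.68, 1.12, 0.7, 0.08]
[-4.58, 1.5, 0.7, 0.08]
[-4.44, 1.87, 0.7, 0.08]
[-4.27, 2.23, 0.7, 0.08]
```

```bash
python3 -m jog '[[-4.4,-2,0.4,0.08,0],[-4.5,-1.6,0.4,0.08,0],[-4.6,-1.2,0.4,0.08,0],[-4.7,-0.8,0.4,0.08,0],[-4.8,-0.5,0.4,0.08,0],[-4.8,-0.1,0.4,0.08,0],[-4.8,0.3,0.4,0.08,0],[-4.8,0.7,0.4,0.08,0],[-4.7,1.1,0.4,0.08,0],[-4.6,1.5,0.4,0.08,0]]' 25; python3 -c "
from h import *
plan(642,119,160,7.5,8)"
```

```text
time: 1.1
ee_pos: [0.582, 0.1875, 0.1983]
eef_rot: [0.591, 0.807, -0.002, -0.002]
ft_force: [-0.1, 1.0, 0.4]
width: 0.087
t 1.1 p [0.582  0.1875 0.1983] F [-0.1  1.   0.4] w 0.08702138570515516
[[-0.301  0.954 -0.007]
 [ 0.954  0.301 -0.001]
 [ 0.001 -0.007 -1.   ]]
err cm [ 6.   -6.85 -3.83] jaw 17.53 turn rad 0.175 dist 9.88 j [-0.63  0.34  0.3   1.57 -0.1   1.25 -0.  ]
[-1.04, 0.46, 0.48, 0.02]
[-1.03, 0.48, 0.48, 0.02]
[-1.02, 0.5, 0.48, 0.02]
[-1.01, 0.52, 0.48, 0.02]
[-1.0, 0.55, 0.48, 0.02]
[-0.99, 0.57, 0.48, 0.02]
[-0.97, 0.59, 0.48, 0.02]
[-0.96, 0.61, 0.48, 0.02]
```

```bash
python3 -m jog '[[-2,0.9,1,0.04,0],[-2,1,1,0.04,0],[-2,1.1,1,0.04,0],[-2,1.2,0.8,0.04,0],[-0.1,0,0,0.01,0],[0,0,0,0,0],[0,0,0,0,0],[0,0,0,0,0],[0,0,0,0,0],[0,0,0,0,0]]'; python3 - <<'E'
from h import *
plan(642,119,160,7.5,1)
c,im=shot('wrist'); cv2.imwrite('pics/d.png',cv2.resize(im,(768,576),interpolation=cv2.INTER_CUBIC))
print({k:np.round(c[k],2) for k in('fx','cx','cy')},np.round(c['camera_from_world'],3).tolist())
print([proj(c,p,True).round(1)*1.5 for p in([.642,.119,.062],[.6212,.1683,.062],[.6347,.0657,.062],[.6623,.0693,.062],[.6488,.172,.062])])
E
```

```text
time: 2.1
ee_pos: [0.6441, 0.1118, 0.1551]
eef_rot: [0.662, 0.749, -0.005, -0.003]
ft_force: [-0.4, -0.8, -0.3]
width: 0.0873
t 2.1 p [0.6441 0.1118 0.1551] F [-0.4 -0.8 -0.3] w 0.0872649958471166
[[-0.123  0.992 -0.011]
 [ 0.992  0.123 -0.004]
 [-0.002 -0.011 -1.   ]]
err cm [-0.21  0.72  0.49] jaw 7.05 turn rad -0.008 dist 0.89 j [-0.51  0.47  0.36  1.5  -0.17  1.21 -0.  ]
[0.74, -0.12, -0.49, -0.01]
{'fx': np.float64(297.32), 'cx': np.float64(253.44), 'cy': np.float64(189.92)} [[0.992, 0.123, -0.011, -0.651], [-0.12, 0.947, -0.299, -0.019], [-0.027, 0.298, 0.954, -0.323], [0.0, 0.0, 0.0, 1.0]]
[array([380.1 , 289.35]), array([352.2 , 195.45]), array([356.85, 372.6 ]), array([403.95, 372.6 ]), array([405.45, 195.  ])]
```

View pics/d.png

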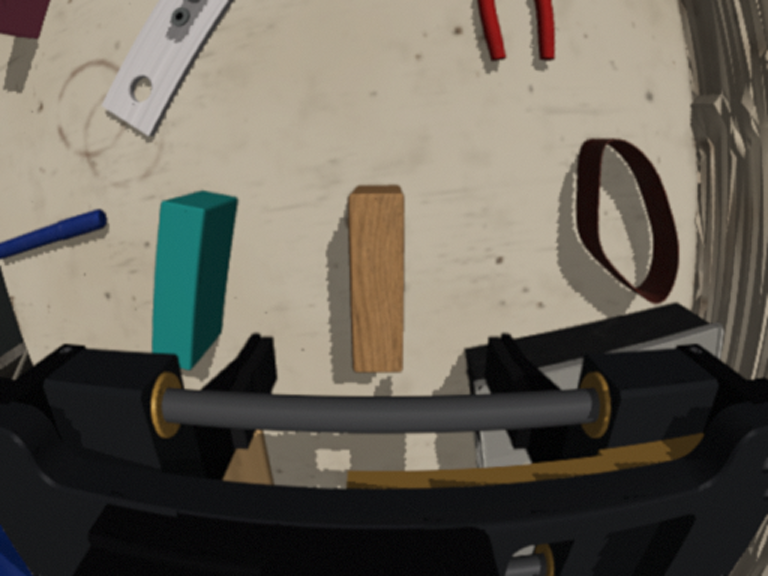

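Picture 4 shows the block's top face with corners (351,193), (405,193), (403,371) and (352,372). That is within 2 px of prediction. I check the clearance to the grey box corner and plan the descent.

```bash
python3 - <<'E'
from h import *
c=last('wrist')
for u,v,z in [(468,350,0),(680,305,0),(478,378,.06),(720,325,.06),(351,193,.062),(405,193,.062),(403,371,.062),(352,372,.062)]: print((onplane(c,u/1.5,v/1.5,z,True)*1000).round(1))
plan(642,121,46,7.5,5)
E
```

```text
[714.1  60.2   0. ]
[891.9 116.1   0. ]
[708.2  69.4  60. ]
[885.4 121.6  60. ]
[620.4 169.5  62. ]
[648.4 173.   62. ]
[661.6  70.3  62. ]
[631.8  65.7  62. ]
t 2.15 p [0.6441 0.1118 0.1552] F [0.8 0.3 0.2] w 0.08666656460159315
[[-0.123  0.992 -0.011]
 [ 0.992  0.123 -0.004]
 [-0.002 -0.011 -1.   ]]
err cm [ -0.21   0.92 -10.92] jaw 7.05 turn rad -0.008 dist 10.96 j [-0.51  0.47  0.36  1.5  -0.17  1.21 -0.  ]
[0.19, -0.02, 2.18, -0.0]
[0.19, -0.02, 2.18, -0.0]
[0.19, -0.02, 2.18, -0.0]
[0.19, -0.02, 2.18, -0.0]
[0.19, -0.02, 2.18, -0.0]
```

```bash
python3 -m jog '[[0.4,-0.2,0,-0.01,0],[0.4,-0.1,2,0,0],[0.1,0,3,0,0],[0,0,3,0,0],[0,0,2,0,0],[0,0,0.8,0,0],[0,0,0,0,0],[0,0,0,0,0],[0,0,0,0,0],[0,0,0,0,0]]'; python3 -c "
from h import *
plan(641.5,120,46,7,1)"
```

```text
time: 3.15
ee_pos: [0.6405, 0.1245, 0.0492]
eef_rot: [0.656, 0.755, -0.001, -0.001]
ft_force: [1.3, -1.0, 0.3]
width: 0.0872
t 3.15 p [0.6405 0.1245 0.0492] F [ 1.3 -1.   0.3] w 0.08716411234585554
[[-0.139  0.99  -0.003]
 [ 0.99   0.139  0.   ]
 [ 0.001 -0.003 -1.   ]]
err cm [ 0.1  -0.45 -0.32] jaw 8.0 turn rad 0.017 dist 0.56 j [-0.5   0.57  0.32  1.59 -0.21  1.01  0.02]
[-0.46, 0.03, 0.32, 0.02]
```

```bash
python3 -m jog '[[-0.4,0.1,0.3,0.01,0],[0,0,0,0,0.5],[0,0,0,0,0.8],[0,0,0,0,0.8],[0,0,0,0,0.8],[0,0,0,0,0.8],[0,0,0,0,0.8],[0,0,0,0,0.8],[0,0,0,0,0.8],[0,0,0,0,0.8]]' 30; python3 -c "
from h import *
plan(517,-144,160,8.5,1)"
```

```text
time: 4.15
ee_pos: [0.643, 0.1203, 0.0478]
eef_rot: [0.66, 0.751, 0.0, -0.001]
ft_force: [0.3, 0.9, -0.3]
width: 0.0299
t 4.15 p [0.643  0.1203 0.0478] F [ 0.3  0.9 -0.3] w 0.02990599029806081
[[-0.128  0.992 -0.001]
 [ 0.992  0.128  0.001]
 [ 0.001 -0.001 -1.   ]]
err cm [-12.6  -26.43  11.22] jaw 7.36 turn rad -0.02 dist 31.36 j [-0.5   0.58  0.33  1.59 -0.21  1.01  0.02]
[-24.6, -15.88, -11.22, -0.02]
```

```bash
python3 -m jog '[[0,0,-3,0,0.8],[0,0,-5,0,0.8],[0,0,-5,0,0.8],[-3.9,-2.5,-1,0,0.8],[-3.9,-2.5,0,0,0.8],[-3.9,-2.5,0,0,0.8],[-3.9,-2.5,0,0,0.8],[-3.9,-2.5,0,0,0.8],[-3.9,-2.5,0,0,0.8],[0,0,0,0,0.8]]'; python3 - <<'E'
from h import *
plan(517,-144,160,8.5,1)
c,im=shot('wrist'); cv2.imwrite('pics/e.png',cv2.resize(im,(768,576),interpolation=cv2.INTER_CUBIC))
E
```

```text
time: 5.15
ee_pos: [0.519, -0.1388, 0.1913]
eef_rot: [0.659, 0.752, -0.001, -0.001]
ft_force: [0.1, 0.9, -1.7]
width: 0.0295
t 5.15 p [ 0.519  -0.1388  0.1913] F [ 0.1  0.9 -1.7] w 0.029503561968862235
[[-0.132  0.991 -0.002]
 [ 0.991  0.132  0.001]
 [ 0.001 -0.002 -1.   ]]
err cm [-0.2  -0.52 -3.13] jaw 7.57 turn rad -0.016 dist 3.18 j [-0.27  0.18  0.5   1.79 -0.09  1.2   0.39]
[-0.49, -0.26, 3.13, -0.02]
```

View pics/e.png

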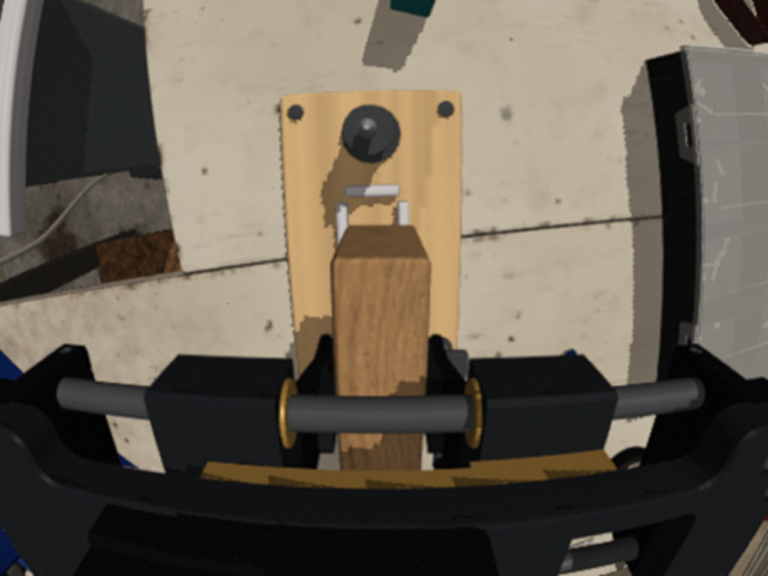

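```bash
python3 - <<'E'
from h import *
c=last('wrist'); f=lambda u,v,z:(onplane(c,u/1.5,v/1.5,z,True)*1000).round(1)
for n,u,v,z in [('cornL',281,97,.012),('cornR',461,92,.012),('boltL',295,113,.012),('boltR',446,109,.012),('shoulder',371,133,.076),('pintip',368,124,.106),('railend L out',346,187,.024),('railend R out',399,186,.024),('railendmid',372,190,.024),('railLout',337,206,.024),('railRout',409,203,.024),('blkbotL',355,227,.1435),('blkbotR',418,226,.1435),('blktopL',331,260,.2055),('blktopR',430,260,.2055),
('edgeL',300,350,.012),('edgeR',458,330,.012)]: print(n,f(u,v,z))
a=np.radians(8.6);C=np.array([517,-144.]);X=np.array([np.cos(a),np.sin(a)]);Y=np.array([-X[1],X[0]])
for n,x,y in [('cornL',-65,132),('cornR',65,132),('shoulder',0,100),('railendmid',0,60)]: print(n,(C+x*X+y*Y).round(1))
E
```

```text
cornL [432.2 -25.6  12. ]
cornR [558.6  -5.9  12. ]
boltL [443.9 -36.5  12. ]
boltR [549.6 -20.1  12. ]
shoulder [501.3 -47.5  76. ]
pintip [500.  -44.3 106. ]
railend L out [487.6 -84.7  24. ]
railend R out [523.6 -79.3  24. ]
railendmid [505.6 -84.5  24. ]
railLout [483.  -98.6  24. ]
railRout [532.1 -90.1  24. ]
blkbotL [501.5 -90.5 143.5]
blkbotR [528.1 -86.5 143.5]
blktopL [497.8 -90.1 205.5]
blktopR [526.5 -86.3 205.5]
edgeL [ 464.2 -217.7   12. ]
edgeR [ 586.1 -183.8   12. ]
cornL [433.  -23.2]
cornR [561.5  -3.8]
shoulder [502.  -45.1]
railendmid [508.  -84.7]
```

```bash
python3 -c "
from h import *
plan(514.5,-144.2,82,8.7,1)"; python3 -m jog '[[-0.48,-0.52,2,-0.02,0.8],[0,0,3,0,0.8],[0,0,3,0,0.8],[0,0,2,0,0.8],[0,0,0.9,0,0.8],[0,0,0,0,0.8],[0,0,0,0,0.8],[0,0,0,0,0.8],[0,0,0,0,0.8],[0,0,0,0,0.8]]'; python3 - <<'E'
from h import *
plan(514.5,-144.2,82,8.7,1)
c,im=shot('wrist')
o=im[100:330,120:400]; cv2.imwrite('pics/f.png',cv2.resize(o,(700,575),interpolation=cv2.INTER_CUBIC))
E
```

```text
t 5.2 p [ 0.5204 -0.1355  0.1912] F [ 0.7  0.5 -2.6] w 0.029753440624998177
[[-0.135  0.991 -0.002]
 [ 0.991  0.135  0.002]
 [ 0.002 -0.002 -1.   ]]
err cm [ -0.59  -0.87 -10.92] jaw 7.75 turn rad -0.017 dist 10.97 j [-0.27  0.18  0.5   1.79 -0.1   1.2   0.39]
[-0.78, -0.7, 10.92, -0.02]
time: 6.2
ee_pos: [0.521, -0.1344, 0.082]
eef_rot: [0.647, 0.762, 0.003, 0.001]
ft_force: [-0.7, 0.2, -1.7]
width: 0.0299
t 6.2 p [ 0.521  -0.1344  0.082 ] F [-0.7  0.2 -1.7] w 0.02992620939947975
[[-0.162  0.987  0.006]
 [ 0.987  0.162  0.004]
 [ 0.004  0.006 -1.   ]]
err cm [-0.65 -0.98 -0.  ] jaw 9.34 turn rad 0.011 dist 1.17 j [-0.23  0.31  0.47  1.9  -0.18  0.97  0.48]
[-0.86, -0.8, 0.0, 0.01]
```

View pics/f.png

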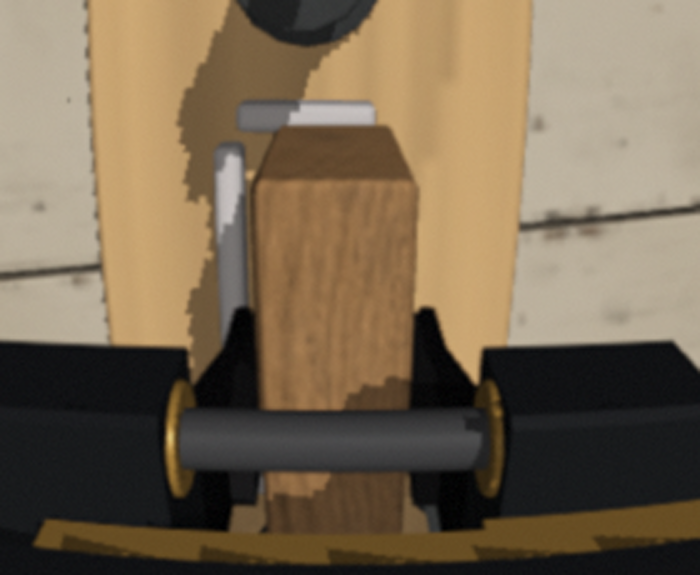

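```bash
python3 - <<'E'
from h import *
c=last('wrist'); f=lambda u,v,z:(onplane(c,u/2.5+120,v/2.5+100,z,True)*1000).round(1)
for n,u,v,z in [('endLout',238,101,.024),('endRout',376,101,.024),('endLin',238,130,.024),('railLtop out',217,147,.024),('railL top in',245,147,.024),('blkbotL',278,126,.0342),('blkbotR',390,126,.0342),('blktopL',255,181,.0962),('blktopR',417,181,.0962)]: print(n,f(u,v,z))
E
python3 -m jog '[[-0.45,-0.45,0,0.01,0.8],[-0.45,-0.4,0,0,0.8],[0,0,0,0,0.8],[0,0,0,0,0.8],[0,0,0,0,0.8],[0,0,0,0,0.8],[0,0,0,0,0.8],[0,0,0,0,0.8],[0,0,0,0,0.8],[0,0,0,0,0.8]]'; python3 - <<'E'
from h import *
plan(514.5,-144.2,82,8.7,1)
E
```

```text
endLout [486.8 -83.2  24. ]
endRout [523.4 -77.3  24. ]
endLin [487.8 -91.   24. ]
railLtop out [482.7 -96.6  24. ]
railL top in [490.4 -95.4  24. ]
blkbotL [498.9 -86.5  34.2]
blkbotR [527.2 -81.9  34.2]
blktopL [498.9 -86.   96.2]
blktopR [526.9 -81.4  96.2]
time: 7.25
ee_pos: [0.5136, -0.1459, 0.0825]
eef_rot: [0.652, 0.759, 0.004, 0.001]
ft_force: [0.1, 0.3, -2.6]
width: 0.0297
t 7.25 p [ 0.5136 -0.1459  0.0825] F [ 0.1  0.3 -2.6] w 0.02965978151377653
[[-0.151  0.989  0.006]
 [ 0.989  0.151  0.005]
 [ 0.003  0.007 -1.   ]]
err cm [ 0.09  0.17 -0.05] jaw 8.68 turn rad -0.0 dist 0.2 j [-0.22  0.3   0.48  1.91 -0.18  0.96  0.49]
[0.15, 0.12, 0.05, -0.0]
```

```bash
python3 -m jog '[[0.23,0.15,0,0,0.8],[0,0,0.5,0,0.8],[0,0,0.5,0,0.8],[0,0,0.4,0,0.8],[0,0,0,0,0.8],[0,0,0,0,0.8],[0,0,0,0,0.8],[0,0,0,0,0.8],[0,0,0,0,0.8],[0,0,0,0,0.8]]'; python3 - <<'E'
from h import *
plan(514.8,-143.5,60,8.7,1)
E
```

```text
time: 8.25
ee_pos: [0.5148, -0.1431, 0.067]
eef_rot: [0.652, 0.759, 0.004, 0.001]
ft_force: [-0.1, -0.7, -1.4]
width: 0.03
t 8.25 p [ 0.5148 -0.1431  0.067 ] F [-0.1 -0.7 -1.4] w 0.02999341245816723
[[-0.151  0.989  0.006]
 [ 0.989  0.151  0.004]
 [ 0.003  0.007 -1.   ]]
err cm [-0.   -0.04 -0.7 ] jaw 8.68 turn rad -0.0 dist 0.7 j [-0.22  0.33  0.47  1.92 -0.19  0.93  0.5 ]
[-0.04, -0.01, 0.7, -0.0]
```

```bash
python3 -m jog '[[0,0,0.4,0,0.8],[0,0,0.3,0,0.8],[0,0,0.1,0,0.8],[0,0,0,0,0.8],[0,0,0,0,0.55],[0,0,0,0,0.45],[0,0,0,0,0.4],[0,0,0,0,0.4],[0,0,0,0,0.4],[0,0,0,0,0.4]]'; python3 - <<'E'
from h import *
plan(514.8,-143.5,60,8.7,1)
E
```

```text
time: 9.25
ee_pos: [0.5158, -0.1431, 0.0596]
eef_rot: [0.651, 0.759, 0.004, 0.001]
ft_force: [-0.2, -0.3, 0.9]
width: 0.052
t 9.25 p [ 0.5158 -0.1431  0.0596] F [-0.2 -0.3  0.9] w 0.05198400392781393
[[-0.151  0.988  0.008]
 [ 0.989  0.151  0.005]
 [ 0.004  0.008 -1.   ]]
err cm [-0.1  -0.04  0.04] jaw 8.69 turn rad -0.0 dist 0.12 j [-0.21  0.34  0.47  1.92 -0.2   0.92  0.5 ]
[-0.02, -0.11, -0.04, -0.0]
```

```bash
python3 -m jog '[[0,0,-3,0,0.4],[0,0,-5,0,0.2],[0,0,-3,0,0],[4.5,0.6,0,0.08,0],[4.5,1,0,0.08,0],[4.5,1.4,0,0.08,0],[4.4,1.7,0,0.08,0],[4.2,2,0,0.08,0],[4,2.3,0,0.08,0],[3.9,2.5,0,0.08,0]]'; python3 - <<'E'
from h import *
plan(505.5,305,150,-26.4,4)
E
```

```text
time: 10.25
ee_pos: [0.6553, 0.1371, 0.1787]
eef_rot: [0.844, 0.536, 0.006, -0.001]
ft_force: [0.9, -0.4, 0.6]
width: 0.0868
t 10.25 p [0.6553 0.1371 0.1787] F [ 0.9 -0.4  0.6] w 0.0867974593841106
[[ 0.425  0.905  0.01 ]
 [ 0.905 -0.425  0.008]
 [ 0.011  0.006 -1.   ]]
err cm [-14.98  16.79  -2.87] jaw -25.13 turn rad 0.022 dist 22.68 j [-0.57  0.48  0.41  1.45 -0.2   1.24 -0.58]
[2.21, -5.17, 0.72, 0.01]
[2.18, -5.19, 0.72, 0.01]
[2.15, -5.2, 0.72, 0.01]
[2.12, -5.21, 0.72, 0.01]
```

```bash
python3 -m jog '[[1.6,-4.2,0.5,0.01,0],[1.6,-4.2,0.5,0.01,0],[1.6,-4.2,0.5,0,0],[1.6,-4.2,0.5,0,0],[0.6,-4,0.5,0,0],[0,0,0,0,0],[0,0,0,0,0],[0,0,0,0,0],[0,0,0,0,0],[0,0,0,0,0]]'; python3 - <<'E'
from h import *
plan(505.5,316,150,-26.4,1)
c,im=shot('wrist'); cv2.imwrite('pics/g.png',cv2.resize(im,(768,576),interpolation=cv2.INTER_CUBIC))
E
```

```text
time: 11.25
ee_pos: [0.4991, 0.3013, 0.1433]
eef_rot: [0.849, 0.528, 0.002, 0.002]
ft_force: [0.5, -0.5, 0.1]
width: 0.0869
t 11.25 p [0.4991 0.3013 0.1433] F [ 0.5 -0.5  0.1] w 0.08688387401329571
[[ 0.442  0.897  0.006]
 [ 0.897 -0.442 -0.002]
 [ 0.001  0.007 -1.   ]]
err cm [0.64 1.47 0.67] jaw -26.22 turn rad 0.003 dist 1.74 j [-0.9   0.32  0.33  1.72 -0.11  1.12 -0.99]
[1.6, -0.08, -0.67, 0.0]
```

View pics/g.png

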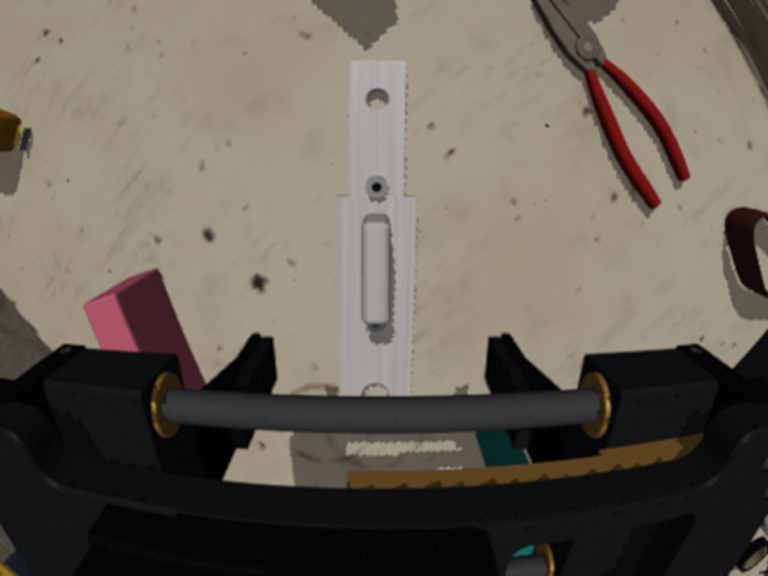

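```bash
python3 - <<'E'
from h import *
c=last('wrist'); f=lambda u,v,z:(onplane(c,u/1.5,v/1.5,z,True)*1000).round(1)
P=[f(u,v,.048) for u,v in [(363,219),(389,219),(388,323),(363,323)]]; print(P, np.mean(P,0))
print('hn',f(376.5,98,.008),'bush',f(376,187,.011),'bush2',f(376,326,.011),'end',f(350,60,.008),f(406,60,.008),'pink',f(205,385,0),f(158,270,.062))
E
```

```text
[array([511.4, 346.7,  48. ]), array([523.8, 340.5,  48. ]), array([497.3, 287.3,  48. ]), array([484.6, 293.6,  48. ])] [504.275 317.025  48.   ]
hn [548.4 405.5   8. ] bush [523.8 356.3  11. ] bush2 [483.5 275.   11. ] end [544.8 434.4   8. ] [575.2 419.4   8. ] pink [340.7 283.7   0. ] [397.7 376.6  62. ]
```

```bash
python3 -m jog '[[1.6,-0.2,0,0,0.4],[0,0,3,0,0.5],[0,0,3,0,0.5],[0,0,2.5,0,0.5],[0,0,1.2,0,0.5],[0,0,0,0,0.5],[0,0,0,0,0.5],[0,0,0,0,0.5],[0,0,0,0,0.5],[0,0,0,0,0.5]]'; python3 - <<'E'
from h import *
plan(504.5,317,38,-26.5,1)
E
```

```text
time: 12.3
ee_pos: [0.5127, 0.3143, 0.0489]
eef_rot: [0.851, 0.524, 0.007, 0.003]
ft_force: [-0.3, -0.1, -0.1]
width: 0.0438
t 12.3 p [0.5127 0.3143 0.0489] F [-0.3 -0.1 -0.1] w 0.0437815551719925
[[ 0.45   0.893  0.015]
 [ 0.893 -0.45   0.002]
 [ 0.009  0.012 -1.   ]]
err cm [-0.82  0.27 -1.09] jaw -26.73 turn rad -0.004 dist 1.39 j [-0.88  0.46  0.31  1.75 -0.16  0.94 -0.97]
[-0.13, -0.85, 1.09, -0.0]
```

```bash
python3 -m jog '[[-0.1,-0.85,0,0,0.5],[0,0,0.6,0,0.5],[0,0,0.5,0,0.5],[0,0,0,0,0.5],[0,0,0,0,0.9],[0,0,0,0,0.9],[0,0,0,0,0.9],[0,0,0,0,0.9],[0,0,0,0,0.9],[0,0,0,0,0.9]]' 40; python3 - <<'E'
from h import *
plan(504.5,317,38,-26.5,1)
E
```

```text
time: 13.3
ee_pos: [0.5043, 0.318, 0.0379]
eef_rot: [0.851, 0.525, 0.008, 0.003]
ft_force: [0.4, -0.1, -1.3]
width: 0.0158
t 13.3 p [0.5043 0.318  0.0379] F [ 0.4 -0.1 -1.3] w 0.015819773069516756
[[ 0.449  0.893  0.016]
 [ 0.893 -0.45   0.004]
 [ 0.01   0.012 -1.   ]]
err cm [ 0.02 -0.1   0.01] jaw -26.72 turn rad -0.004 dist 0.1 j [-0.89  0.47  0.3   1.77 -0.16  0.91 -0.98]
[-0.08, 0.06, -0.01, -0.0]
```

```bash
python3 -m jog '[[0,0,-2,0,0.9],[0,0,-4,0,0.9],[0,0,-5,0,0.9],[0,0,-4.5,0,0.9],[0,0,0,0,0.9],[0,0,0,0,0.9],[0,0,0,0,0.9],[0,0,0,0,0.9],[0,0,0,0,0.9],[0,0,0,0,0.9]]'; python3 - <<'E'
from h import *
plan(515,-144,195,8.7,10)
E
```

```text
time: 14.3
ee_pos: [0.497, 0.3142, 0.1881]
eef_rot: [0.851, 0.525, -0.001, 0.004]
ft_force: [-0.7, -1.2, -3.8]
width: 0.0154
t 14.3 p [0.497  0.3142 0.1881] F [-0.7 -1.2 -3.8] w 0.015395235288350956
[[ 0.45   0.893  0.002]
 [ 0.893 -0.45  -0.008]
 [-0.007  0.005 -1.   ]]
err cm [  1.8  -45.82   0.69] jaw -26.72 turn rad -0.618 dist 45.86 j [-0.93  0.29  0.34  1.65 -0.1   1.22 -1.03]
[-4.01, 2.22, -0.07, -0.06]
[-4.14, 1.97, -0.07, -0.06]
[-4.25, 1.71, -0.07, -0.06]
[-4.35, 1.44, -0.07, -0.06]
[-4.43, 1.17, -0.07, -0.06]
[-4.5, 0.9, -0.07, -0.06]
[-4.54, 0.62, -0.07, -0.06]
[-4.57, 0.33, -0.07, -0.06]
[-4.58, 0.05, -0.07, -0.06]
[-4.58, -0.23, -0.07, -0.06]
```

```bash
python3 -m jog '[[-3,1.7,-0.2,-0.06,0.9],[-4.1,2,-0.1,-0.06,0.9],[-4.2,1.7,-0.1,-0.06,0.9],[-4.3,1.4,-0.1,-0.06,0.9],[-4.4,1.2,-0.1,-0.06,0.9],[-4.5,0.9,0,-0.06,0.9],[-4.5,0.6,0,-0.06,0.9],[-4.5,0.3,0,-0.06,0.9],[-4.5,0,0,-0.06,0.9],[-2.5,0,0,-0.06,0.9]]'; python3 - <<'E'
from h import *
plan(515,-144,195,8.7,4)
E
```

```text
time: 15.3
ee_pos: [0.5139, -0.1189, 0.1932]
eef_rot: [0.646, 0.763, -0.005, 0.002]
ft_force: [0.1, 0.4, -4.1]
width: 0.0156
t 15.3 p [ 0.5139 -0.1189  0.1932] F [ 0.1  0.4 -4.1] w 0.015633405852794432
[[-0.166  0.986 -0.003]
 [ 0.986  0.166 -0.01 ]
 [-0.009 -0.005 -1.   ]]
err cm [ 0.11 -2.51  0.18] jaw 9.55 turn rad 0.015 dist 2.52 j [-0.4   0.16  0.59  1.81 -0.09  1.2   0.38]
[-0.62, -0.08, -0.04, 0.0]
[-0.62, -0.07, -0.04, 0.0]
[-0.62, -0.07, -0.04, 0.0]
[-0.62, -0.07, -0.04, 0.0]
```

```bash
python3 -m jog '[[-1.2,0,0.5,0.015,0.9],[-1.2,0,1,0,0.9],[0,0,1,0,0.9],[0,0,1,0,0.9],[0,0,0.5,0,0.9],[0,0,0,0,0.9],[0,0,0,0,0.9],[0,0,0,0,0.9],[0,0,0,0,0.9],[0,0,0,0,0.9]]'; python3 - <<'E'
from h import *
plan(515,-143.5,155,8.8,1)
E
```

```text
time: 16.3
ee_pos: [0.5176, -0.1411, 0.1493]
eef_rot: [0.654, 0.756, -0.005, 0.001]
ft_force: [0.1, -0.3, -3.6]
width: 0.0158
t 16.3 p [ 0.5176 -0.1411  0.1493] F [ 0.1 -0.3 -3.6] w 0.015775886350751667
[[-0.144  0.99  -0.006]
 [ 0.99   0.144 -0.008]
 [-0.007 -0.007 -1.   ]]
err cm [-0.26 -0.24  0.57] jaw 8.28 turn rad -0.009 dist 0.67 j [-0.35  0.24  0.6   1.84 -0.14  1.11  0.44]
[-0.2, -0.29, -0.57, -0.01]
```

```bash
python3 -m jog '[[-0.2,-0.29,-0.2,-0.01,0.9],[0,0,0,0,0.9],[0,0,0,0,0.9],[0,0,0,0,0.9],[0,0,0,0,0.9],[0,0,0,0,0.9],[0,0,0,0,0.9],[0,0,0,0,0.9],[0,0,0,0,0.9],[0,0,0,0,0.9]]'; python3 - <<'E'
from h import *
plan(515,-143.5,152,8.8,1)
c,im=shot('wrist')
o=im[20:280,120:400]; cv2.imwrite('pics/i.png',cv2.resize(o,None,fx=2.3,fy=2.3,interpolation=cv2.INTER_CUBIC))
E
```

```text
time: 17.3
ee_pos: [0.515, -0.144, 0.152]
eef_rot: [0.65, 0.76, -0.005, 0.001]
ft_force: [0.1, -0.2, -4.0]
width: 0.0156
t 17.3 p [ 0.515 -0.144  0.152] F [ 0.1 -0.2 -4. ] w 0.015562427357085807
[[-0.154  0.988 -0.005]
 [ 0.988  0.154 -0.008]
 [-0.007 -0.006 -1.   ]]
err cm [ 0.    0.05 -0.  ] jaw 8.86 turn rad 0.001 dist 0.05 j [-0.35  0.23  0.6   1.84 -0.13  1.12  0.46]
[0.05, 0.01, 0.0, 0.0]
```

View pics/i.png

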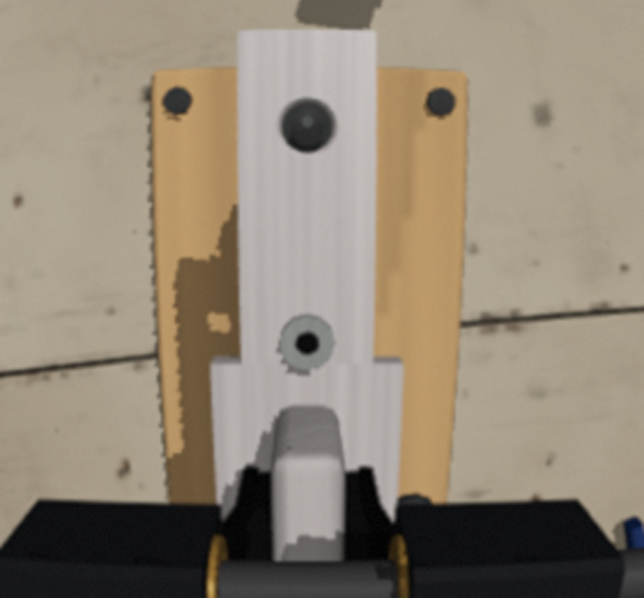

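```bash
python3 - <<'E'
from h import *
c=last('wrist'); f=lambda u,v,z:(onplane(c,u/2.3+120-.28,v/2.3+20-.28,z,True)*1000).round(1)
for n,u,v,z in [('cL',153,72,.012),('cR',467,72,.012),('bL',178,101,.012),('bR',440,101,.012),('hole',308,125,.122),('hL',281,125,.122),('hR',335,125,.122),('tip',307,122,.106),('bush',306,342,.125),('endL',238,30,.122),('endR',377,30,.122)]: print(n,f(u,v,z))
im=c['pixels'][:,:,::-1]; o=im[55:93,235:275]; o=(255*(o/255.)**.45).astype(np.uint8)
cv2.imwrite('pics/j.png',cv2.resize(o,None,fx=12,fy=12,interpolation=cv2.INTER_CUBIC))
E
```

```text
cL [431.9 -24.7  12. ]
cR [557.9  -5.   12. ]
bL [444.2 -35.9  12. ]
bR [548.8 -19.6  12. ]
hole [499.8 -47.8 122. ]
hL [493.3 -48.7 122. ]
hR [506.2 -46.7 122. ]
tip [499.1 -45.7 106. ]
bush [ 507.6 -101.1  125. ]
endL [479.2 -26.2 122. ]
endR [512.6 -21.  122. ]
```

View pics/j.png

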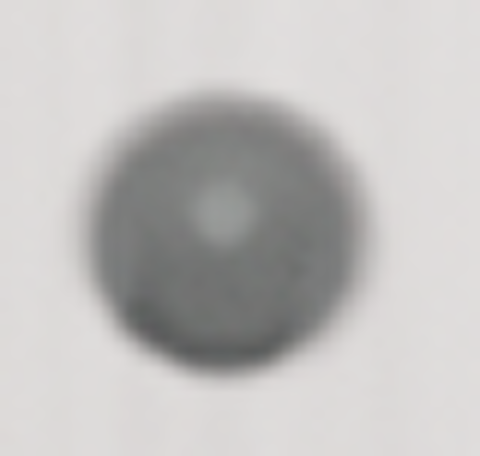

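```bash
python3 -m jog '[[0.19,-0.03,0,0,0.9],[0,0,0.5,0,0.9],[0,0,0.5,0,0.9],[0,0,0.4,0,0.9],[0,0,0,0,0.9],[0,0,0,0,0.9],[0,0,0,0,0.9],[0,0,0,0,0.9],[0,0,0,0,0.9],[0,0,0,0,0.9]]'; python3 - <<'E'
from h import *
s,_=plan(514.7,-142,114,8.85,1) or (0,0)
E
```

```text
time: 18.35
ee_pos: [0.5142, -0.1421, 0.1366]
eef_rot: [0.65, 0.76, -0.005, 0.001]
ft_force: [-0.3, 0.5, -3.5]
width: 0.0157
t 18.35 p [ 0.5142 -0.1421  0.1366] F [-0.3  0.5 -3.5] w 0.01574872356426929
[[-0.154  0.988 -0.005]
 [ 0.988  0.154 -0.008]
 [-0.008 -0.006 -1.   ]]
err cm [ 0.05  0.01 -2.26] jaw 8.87 turn rad 0.0 dist 2.26 j [-0.35  0.25  0.6   1.86 -0.15  1.08  0.46]
[0.0, 0.05, 2.26, 0.0]
```

```bash
python3 -m jog '[[0,0.02,0.4,0,0.9],[0,0,0.4,0,0.9],[0,0,0.3,0,0.9],[0,0,0,0,0.9],[0,0,0,0,0.9],[0,0,0,0,0.9],[0,0,0,0,0.9],[0,0,0,0,0.9],[0,0,0,0,0.9],[0,0,0,0,0.9]]'; python3 - <<'E'
from h import *
plan(514.7,-142,114,8.85,1); print(np.round(r.read_state()['torque'],2))
E
```

```text
time: 19.35
ee_pos: [0.5144, -0.1421, 0.1247]
eef_rot: [0.65, 0.76, -0.005, 0.001]
ft_force: [-0.4, 0.1, -3.8]
width: 0.0154
t 19.35 p [ 0.5144 -0.1421  0.1247] F [-0.4  0.1 -3.8] w 0.015425024802409038
[[-0.154  0.988 -0.005]
 [ 0.988  0.154 -0.008]
 [-0.007 -0.006 -1.   ]]
err cm [ 0.03  0.01 -1.07] jaw 8.87 turn rad 0.0 dist 1.07 j [-0.34  0.26  0.6   1.87 -0.16  1.06  0.47]
[0.01, 0.03, 1.07, 0.0]
[0.02 0.02 0.01]
```

Both holes are over their pins with no contact force, so I carry on down to the shoulders.

```bash
python3 -m jog '[[0,0,0.4,0,0.9],[0,0,0.4,0,0.9],[0,0,0.2,0,0.9],[0,0,0.1,0,0.9],[0,0,0.1,0,0.9],[0,0,0,0,0.9],[0,0,0,0,0.9],[0,0,0,0,0.9],[0,0,0,0,0.9],[0,0,0,0,0.9]]'; python3 - <<'E'
from h import *
plan(514.7,-142,114,8.85,1); print(np.round(r.read_state()['torque'],2))
E
```

```text
time: 20.35
ee_pos: [0.5148, -0.1426, 0.1138]
eef_rot: [0.651, 0.759, -0.004, 0.001]
ft_force: [-1.2, -0.1, -0.4]
width: 0.0158
t 20.35 p [ 0.5148 -0.1426  0.1138] F [-1.2 -0.1 -0.4] w 0.01582786130216363
[[-0.154  0.988 -0.004]
 [ 0.988  0.154 -0.007]
 [-0.006 -0.005 -1.   ]]
err cm [-0.01  0.06  0.02] jaw 8.83 turn rad -0.0 dist 0.06 j [-0.34  0.28  0.59  1.88 -0.17  1.04  0.48]
[0.06, -0.0, -0.02, -0.0]
[0.2  0.19 0.06]
```

```bash
python3 -m jog '[[0,0,0,0,0.7],[0,0,0,0,0.6],[0,0,0,0,0.5],[0,0,0,0,0.5],[0,0,-1,0,0.5],[0,0,-3,0,0.5],[0,0,-4,0,0.5],[4,0,-2,0,0.5],[4,0,0,0,0.5],[4,0,0,0,0.5]]'; python3 - <<'E'
from h import *
st()
c,im=shot('top'); o=im[172:240,286:386]; cv2.imwrite('pics/k.png',cv2.resize(o,None,fx=8,fy=8,interpolation=cv2.INTER_CUBIC))
f=lambda p:(proj(c,p)-[286,172])*8
P=np.array([.5726,-.2025]); 
for n,p in [('knobtop',[.5797,-.2479,.136]),('pivot',[.5726,-.2025,.096]),('thin',[.4995,-.046,.106]),('thick',[.5303,-.2435,.106])]: print(n,f(p).round())
E
```

```text
time: 21.35
ee_pos: [0.4978, -0.0269, 0.2216]
eef_rot: [0.655, 0.755, -0.003, 0.004]
ft_force: [0.7, -0.0, -0.3]
width: 0.0438
t 21.35 p [ 0.4978 -0.0269  0.2216] F [ 0.7 -0.  -0.3] w 0.043777232670176205
[[-0.141  0.99   0.001]
 [ 0.99   0.141 -0.01 ]
 [-0.01   0.    -1.   ]]
knobtop [701.  87.]
pivot [557. 121.]
thin [171. 301.]
thick [672. 224.]
```

View pics/k.png

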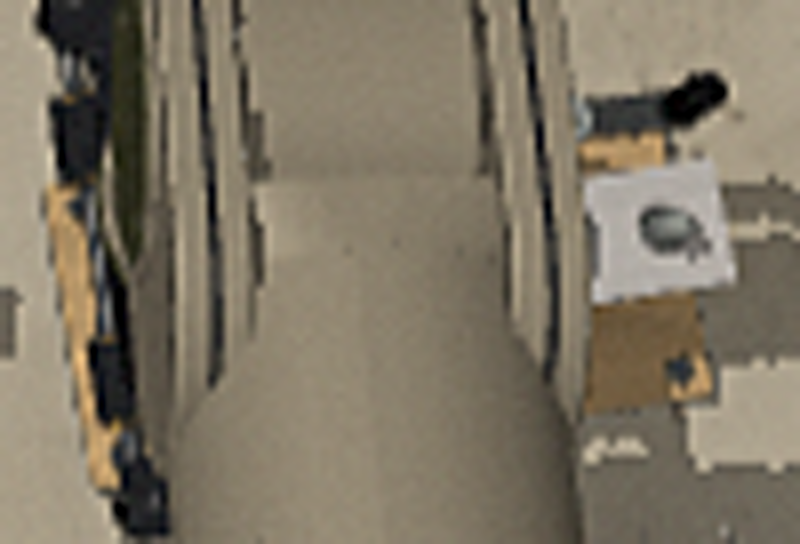

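Picture 10 shows the template on both ends of the fixture, with the thick pin through its hole at (665,230). The knob top is at (707,93), about 2 mm from prediction, so the knob is at roughly (578,-249) mm. Next I go above it.

```bash
python3 -c "
from h import *
plan(578,-249.5,185,8.7,6)"; python3 -m jog '[[-3.9,0.8,0.3,0,0.5],[-3.9,0.8,0.6,0,0.5],[-3.9,0.8,0.7,0,0.5],[-3.9,0.8,0.7,0,0.5],[-3.8,0.8,0.7,0,0.5],[-3.3,0.8,0.5,0,0.5],[0,0,0,0,0.5],[0,0,0,0,0.5],[0,0,0,0,0.5],[0,0,0,0,0.5]]'; python3 -c "
from h import *
plan(578,-249.5,127,8.7,1)"
```

```text
t 21.4 p [ 0.4974 -0.0193  0.2214] F [2.  6.  0.4] w 0.04360224299901631
[[-0.149  0.989  0.001]
 [ 0.989  0.149 -0.007]
 [-0.007 -0.    -1.   ]]
err cm [  8.06 -23.02  -3.64] jaw 8.55 turn rad -0.003 dist 24.66 j [-0.55  0.05  0.51  1.85 -0.02  1.25  0.12]
[-3.99, 0.76, 0.61, -0.0]
[-3.99, 0.76, 0.61, -0.0]
[-3.99, 0.76, 0.61, -0.0]
[-3.99, 0.75, 0.61, -0.0]
[-4.0, 0.75, 0.61, -0.0]
[-4.0, 0.75, 0.61, -0.0]
time: 22.4
ee_pos: [0.5851, -0.2384, 0.1935]
eef_rot: [0.646, 0.763, 0.0, 0.005]
ft_force: [-0.0, 0.2, 0.1]
width: 0.0438
t 22.4 p [ 0.5851 -0.2384  0.1935] F [-0.   0.2  0.1] w 0.043849076067285706
[[-0.164  0.986  0.008]
 [ 0.986  0.164 -0.006]
 [-0.007  0.007 -1.   ]]
err cm [-0.71 -1.11 -6.65] jaw 9.46 turn rad 0.013 dist 6.78 j [-0.18  0.42  0.65  1.55 -0.26  1.25  0.67]
[-0.98, -0.88, 6.65, 0.01]
```

```bash
python3 -m jog '[[-0.95,-0.85,1,0.01,0.5],[0,0,0,0,0.5],[0,0,0,0,0.5],[0,0,0,0,0.5],[0,0,0,0,0.5],[0,0,0.5,0,0.5],[0,0,0.5,0,0.5],[0,0,0,0,0.5],[0,0,0,0,0.5],[0,0,0,0,0.5]]'; python3 -c "
from h import *
plan(578,-249.5,127,8.7,1)"
```

```text
time: 23.4
ee_pos: [0.5782, -0.247, 0.1724]
eef_rot: [0.649, 0.761, 0.001, 0.005]
ft_force: [-0.1, -0.3, -0.1]
width: 0.0435
t 23.4 p [ 0.5782 -0.247   0.1724] F [-0.1 -0.3 -0.1] w 0.04345902219740035
[[-0.157  0.987  0.009]
 [ 0.988  0.158 -0.004]
 [-0.006  0.008 -1.   ]]
err cm [-0.02 -0.25 -4.54] jaw 9.06 turn rad 0.006 dist 4.55 j [-0.16  0.43  0.64  1.58 -0.27  1.21  0.69]
[-0.24, -0.06, 4.54, 0.01]
```

```bash
python3 -m jog '[[-0.2,0,1.5,0.01,0.5],[0,0,1.5,0,0.5],[0,0,1,0,0.5],[0,0,0.4,0,0.5],[0,0,0,0,0.9],[0,0,0,0,0.9],[0,0,0,0,0.9],[0,0,0,0,0.9],[0,0,0,0,0.9],[0,0,0,0,0.9]]' 12; python3 -c "
from h import *
plan(578,-249.5,127,8.7,1)"
```

```text
time: 24.4
ee_pos: [0.5786, -0.2495, 0.124]
eef_rot: [0.653, 0.757, 0.001, 0.004]
ft_force: [0.7, -1.1, -3.4]
width: 0.0155
t 24.4 p [ 0.5786 -0.2495  0.124 ] F [ 0.7 -1.1 -3.4] w 0.01549813308858799
[[-0.147  0.989  0.008]
 [ 0.989  0.147 -0.004]
 [-0.005  0.007 -1.   ]]
err cm [-0.06 -0.    0.3 ] jaw 8.43 turn rad -0.005 dist 0.31 j [-0.14  0.48  0.63  1.63 -0.31  1.12  0.71]
[0.01, -0.06, -0.3, -0.0]
```

```bash
python3 -m jog '[[0.02,0.46,0,-0.1,0.9],[0.02,0.46,0,-0.1,0.9],[0.02,0.46,0,-0.1,0.9],[0.02,0.46,0,-0.1,0.9],[0.02,0.46,0,-0.1,0.9],[0.02,0.46,0,-0.1,0.9],[0.02,0.46,0,-0.1,0.9],[0,0,0,0,0.9],[0,0,0,0,0.9],[0,0,0,0,0.9]]'; cat >> h.py <<'E'
def arc(piv=(572.6,-202.5),yaw=8.8):
    s,Rm=st(); d=np.array(s['ee_pos'])[:2]*1000-piv; a=np.degrees(np.arctan2(d[1],d[0]))+90-yaw
    print('rad',np.hypot(*d).round(1),'latch deg',a.round(1),'tool deg',(np.degrees(np.arctan2(Rm[1,1],Rm[0,1]))-yaw).round(1),'j',np.round(s['joint_positions'],2))
E
python3 -c "
from h import *
arc()"
```

```text
time: 25.4
ee_pos: [0.6075, -0.2335, 0.124]
eef_rot: [0.344, 0.939, -0.0, 0.005]
ft_force: [1.1, 1.1, -1.7]
width: 0.0155
t 25.4 p [ 0.6075 -0.2335  0.124 ] F [ 1.1  1.1 -1.7] w 0.01550510215078614
[[-0.763  0.646  0.009]
 [ 0.646  0.763 -0.004]
 [-0.009  0.003 -1.   ]]
rad 46.7 latch deg 39.5 tool deg 41.0 j [-0.05  0.5   0.47  1.56 -0.24  1.13  1.33]
```

```bash
python3 -m jog '[[0.02,0.46,0,-0.1,0.9],[0.02,0.46,0,-0.1,0.9],[0.02,0.46,0,-0.1,0.9],[0.02,0.46,0,-0.1,0.9],[0.02,0.46,0,-0.1,0.9],[0.02,0.46,0,-0.1,0.9],[0.02,0.46,0,-0.1,0.9],[0.02,0.4,0,-0.08,0.9],[0,0,0,0,0.9],[0,0,0,0,0.9]]'; python3 -c "
from h import *
arc()"
```

```text
time: 26.4
ee_pos: [0.6184, -0.1992, 0.124]
eef_rot: [-0.042, 0.999, -0.002, 0.005]
ft_force: [1.4, 0.4, -1.5]
width: 0.0154
t 26.4 p [ 0.6184 -0.1992  0.124 ] F [ 1.4  0.4 -1.5] w 0.01537198963363337
[[-0.996 -0.085  0.011]
 [-0.085  0.996 -0.003]
 [-0.01  -0.004 -1.   ]]
rad 46.0 latch deg 85.3 tool deg 86.1 j [ 0.01  0.47  0.31  1.56 -0.15  1.12  2.01]
```

Close to the stop. I push on in small steps until the force shows the stop.

```bash
python3 -m jog '[[0.01,0.25,0,-0.05,0.9],[0.01,0.25,0,-0.05,0.9],[0,0.25,0,0,0.9],[0,0.25,0,0,0.9],[0,0.25,0,0,0.9],[0,0.25,0,0,0.9],[0,0.25,0,0,0.9],[0,0.25,0,0,0.9],[0,0.25,0,0,0.9],[0,0.25,0,0,0.9]]'; python3 -c "
from h import *
arc()"
```

```text
time: 27.4
ee_pos: [0.6175, -0.1957, 0.1242]
eef_rot: [-0.07, 0.997, -0.015, 0.012]
ft_force: [4.1, -6.2, -5.8]
width: 0.0158
t 27.4 p [ 0.6175 -0.1957  0.1242] F [ 4.1 -6.2 -5.8] w 0.015779589267465356
[[-0.99  -0.14   0.026]
 [-0.141  0.99  -0.029]
 [-0.022 -0.032 -0.999]]
rad 45.4 latch deg 89.9 tool deg 89.3 j [-0.01  0.45  0.3   1.58 -0.12  1.09  2.03]
```

```bash
python3 -m jog '[[0,0,0,0,0.7],[0,0,0,0,0.6],[0,0,0,0,0.5],[0,0,0,0,0.5],[0,0,-2,0,0.5],[0,0,-4,0,0.5],[0,0,-4,0,0.5],[-4,0,0,0,0.5],[-4.5,0,0,0,0.5],[-4.5,0,0,0,0.5]]'; python3 - <<'E'
from h import *
st()
c,im=shot('top'); d,im2=shot('side')
a=cv2.resize(im[160:250,270:390],(600,450),interpolation=cv2.INTER_CUBIC)
cv2.imwrite('pics/l.png',a)
b=cv2.resize(im2[180:280,270:400],(780,600),interpolation=cv2.INTER_CUBIC); cv2.imwrite('pics/m.png',b)
f=lambda p:((proj(c,p)-[270,160])*5).round()
print('knob top at stop',f([.618,-.1954,.136]),'pivot',f([.5726,-.2025,.096]),'arm end',f([.535,-.208,.096]))
E
```

```text
time: 28.4
ee_pos: [0.7426, -0.1796, 0.2357]
eef_rot: [-0.063, 0.998, -0.016, 0.013]
ft_force: [0.3, -0.4, 0.3]
width: 0.0437
t 28.4 p [ 0.7426 -0.1796  0.2357] F [ 0.3 -0.4  0.3] w 0.04368236722207398
[[-0.992 -0.124  0.028]
 [-0.125  0.992 -0.029]
 [-0.024 -0.033 -0.999]]
knob top at stop [431.  53.] pivot [428. 136.] arm end [439. 195.]
```

View pics/l.png

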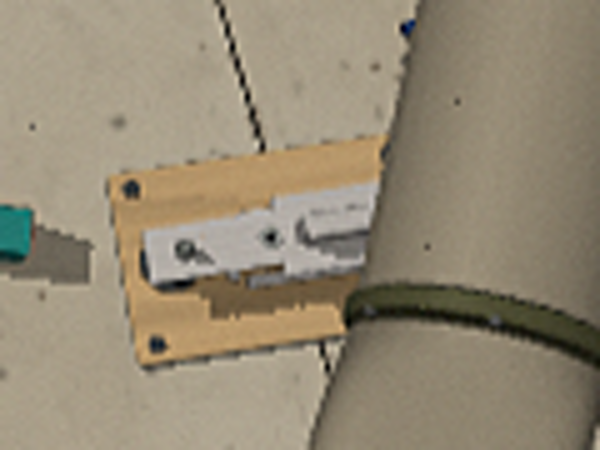

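View pics/m.png

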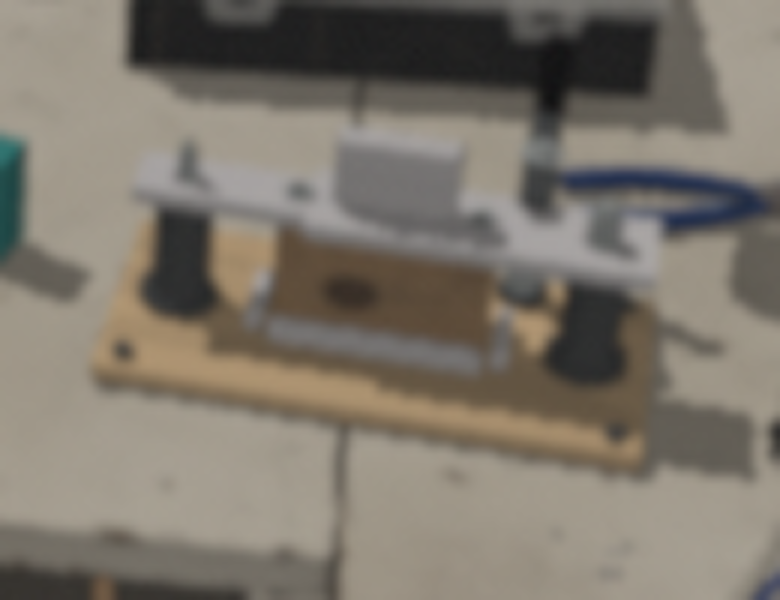

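Pictures 11 and 12 show the block down in the nest, the template flat on both posts with both pins through, and the latch arm over the template (541,205). The knob points away, around (552,75). I do one numeric check of the latch angle before handing in.

```bash
python3 - <<'E'
from h import *
c=last('side'); i=c['pixels'].astype(int); f=lambda p:((proj(c,p)-[270,180])*6).round(1)
for deg in (80,85,90):
    a=np.radians(8.8-90+deg); k=[.5726+.046*np.cos(a),-.2025+.046*np.sin(a)]
    print(deg,'knob mid',f(k+[.116]))
m=(i.max(2)<45).astype(np.uint8); m[:187]=0
n,l,s,ce=cv2.connectedComponentsWithStats(m[187:202,352:372]); print(s.tolist(),((ce+[352,187]-[270,180])*6).round(1).tolist())
m=(i.max(2)[180:206,350:374]); print(m[6:22])
E
```

```text
80 knob mid [568.2  69.3]
85 knob mid [560.2  67.6]
90 knob mid [552.   66.3]
[[0, 0, 20, 15, 137], [0, 0, 20, 12, 163]] [[546.3, 105.9], [551.3, 65.6]]
[[ 33  32  32  32  38  52  64  69  70  68  62  51  42  44  47  49  44  36
   32  31  32  32  33  32]
 [ 31  32  31  30  35  38  45  47  48  46  40  32  27  26  29  33  33  32
   33  30  32  33  31  31]
 [ 33  31  30  31  32  31  34  33  33  31  27  25  22  22  23  27  29  33
   33  33  33  33  34  32]
 [ 32  31  32  32  32  31  31  30  31  29  24  21  23  22  23  26  31  33
   33  32  32  32  34  33]
 [ 34  32  33  32  32  32  32  31  32  29  22  23  22  20  23  27  30  33
   33  32  32  33  32  31]
 [ 33  31  33  30  32  31  32  32  31  30  24  22  21  21  24  27  31  32
   34  33  34  33  32  33]
 [ 33  33  34  32  33  31  31  31  30  28  23  22  21  21  26  28  30  33
   32  33  32  33  31  33]
 [ 41  42  41  38  38  37  37  35  32  28  23  21  22  23  26  30  32  32
   33  33  31  33  32  32]
 [ 63  61  60  59  55  53  55  53  45  35  25  21  20  24  33  42  44  41
   40  38  37  36  36  35]
 [ 85  83  83  81  80  79  80  77  67  49  30  21  21  31  48  63  66  63
   60  58  56  55  55  53]
 [ 97  96  96  96  95  95  95  92  80  57  33  19  22  38  62  80  86  84
   83  81  79  79  79  79]
 [ 99 100 100 100  99  99  99  97  84  60  37  25  26  44  71  90  96  95
   95  96  94  94  95  95]
 [103 103 105 102 100 100  99  97  85  65  46  37  37  53  76  92  97  97
   98  98  99  99  99 100]
 [118 119 121 116 112 111 110 105  91  72  58  52  53  66  84  95  97  98
   99  99  98  99  99 100]
 [140 140 143 138 135 134 133 124 103  77  65  61  64  84 102 109 108 109
  109 109 109 110 110 111]
 [154 154 156 154 153 153 151 138 110  82  69  67  73 100 126 133 133 132
  133 133 133 134 133 135]]
```

The knob's dark column is at about 552–555 in the crop, which puts the latch at 88–90°, at its stop. I hand in.

```bash
python3 -c "
from h import *
st(); print(r.close_job())"
```

```text
t 28.5 p [ 0.745  -0.1761  0.2299] F [-0.9 -0.2 -2.2] w 0.04337262956841884
[[-0.991 -0.129  0.023]
 [-0.13   0.991 -0.028]
 [-0.02  -0.03  -0.999]]
the job is handed in; nothing more can be done
None
```

The job is done and handed in at about 28.5 s. The wooden block is on edge, down in the nest, and the template is over both pins on the posts. The latch is turned by its knob to its stop, and the gripper was clear of everything when I handed in.

**Last checks:**
- **Block:** it went into the nest with no side force and was released at the expected home height (59.6 mm against 59.8 mm).
- **Template:** it slid over both pins without side force, and its weight came off the gripper at seating height. The side view shows it flat with both pins through.
- **Latch:** the gripper pose read 89.9° with about 6 N against the stop. After release the side image put the knob at roughly 88–90°.
- **Not fully checked:** in the final top view the arm hid the latch and thick-pin end, so those rest on the blurry side view and the gripper readings. I did not measure whether the tools and look-alike blocks stayed put; I kept clear of them and felt no contact.
- **Disagreements and slips:** camera estimates of the fixture position differed by about 2 mm between views. One carry move with the gripper empty, on the way to the template, went off its line because I had a sign wrong, but it touched nothing.

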